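# Seat the filter cell on the bench photometer and hold it home

### The arm

A 6-joint arm with a two-finger parallel gripper is mounted at the origin on a cart in front of the work surface, level with it; the furniture and walls round the work are solid. World frame = base frame: x ahead of the robot, y to its left, z up, the work surface at z = 0. Lengths are in m, angles in rad, forces in N, time in s.
With the tool pointing down it reaches from about 0.35 to 1 m from the base axis. Payload 7.1 kg.
Tool frame: the origin (TCP) lies between the finger pads; the fingertips stand 22 mm ahead of it and the grasp point (between the pads) lies 3 mm ahead of it; x points along the fingers, y is the direction in which the jaws open and shut, and the axes are right-handed (so a half turn about x gives the same grasp; the last joint's range is limited). The gripper opens to 85 mm and grips with 20 to 120 N. Pads are 22 mm wide; open, the fingers measure 114 mm over their backs; the gripper's body (76 mm by 85 mm) begins 54 mm behind the grasp point. The pads swing forward as they close: fully open they stand 13 mm farther back than shut.
Start: joints at [-1.173, 0.423, 1.63, -0, 1.089, -0.019], TCP at [0.253, -0.571, 0.253] pointing down, gripper open.
Joint ranges: [-3, 3], [-0.9, 2.11], [0.09, 2.58], [-1.31, 4.45], [0.11, 2.69], [-2.54, 2.54]. Speed limits (rad/s): [2.39, 2.39, 3.01, 3.14, 3.14, 3.14].

### API

Orientations are given as a rotation vector (axis times angle).
In Python, from rig import manip gives the robot as it stands. The module is installed in compiled form; this text tells all that it offers. Calls block until the motion is done:
- manip.move_to(position, orientation): joint-space move of the TCP to a pose.
- manip.servo_line(position, orientation=None, rate=0.15): straight line of the TCP; orientation=None keeps the orientation; rate is the mean speed in m/s.
- manip.set_joints(angles): joint-space move.
- manip.command_gripper(opening, f_grip=None): finger opening in m; f_grip is the grip in N (None keeps the last); returns when the fingers have stopped.
- manip.hold(seconds).
- manip.solve_ik(position, orientation): joint angles nearest the present ones, or None.
- manip.camera(name): name is "scene" or "top"; returns a dict with "image" (480x640x3 uint8, red, green, blue), "fx", "fy", "cx", "cy" (pixels), "cam_to_world" (4x4, takes a point from camera to world coordinates). Camera axes: x right, y down, z forward; pixel columns grow to the right and rows downward; lengths in m; the calibration is good to about 2 mm. A picture is of the moment at which its call begins. There is no depth.
A pose or a line that the arm cannot do raises manip.IKError and nothing moves.
- manip.sign_off(): hands the job in, once; it reports no verdict.
Readings, each from a call of its own:
- manip.get_time(): time.
- manip.get_joint_positions(): joint angles.
- manip.get_joint_vel(): joint speeds.
- manip.get_tau(): joint torques, N m.
- manip.get_position(): TCP position.
- manip.get_ee_rot(): TCP orientation.
- manip.get_contact_force(): force on the tool from outside, world axes, zero at the start.
- manip.get_torque(): the same for the moment, N m.
- manip.get_width(): finger opening in m.
Only numpy, scipy, OpenCV 4.12 (cv2) and the standard library are available. Lean on these libraries where they do the work, as an engineer would, in place of code of your own. Each camera call takes 0.05 s, during which the arm holds its last target.

### The job

Open the shutter of the white bench photometer: crank its black handwheel clockwise, a little under half a turn, until the red pointer lines up with the green mark. Then turn the knurled filter collar on the port until the keyways hidden inside it drop over the port's pins, and push it fully home against the spring; finish while still holding it there, without lifting it off the port. Leave the mouse and the sample cup where they are.

Things in the scene. Friction and masses are not known exactly. Their poses are not given: they have to be found in the camera images.
- station: White bench photometer, fixed on the desk, 90 x 260 x 40 mm (x, y, z). Origin at the centre of its underside, z up, -x its front; yaw within 20 degrees. In its frame the port with the collar is at x 0, y -75 mm and the handwheel at x 0, y +75 mm; the deck is at z 40. The grey gear housing under the handwheel, 78 x 74 mm, reaches z 64.
- handwheel (a joint): Angle of the handwheel, rad, growing clockwise seen from above. 0: red pointer to the back (+x of the station); 3.14: red pointer to the front, at the green mark (the set angle, shutter open). Starts at 0 to 0.6; end stop at 3.7. It stays where it is left (friction 0.08 N m).
- wheel_centre (a point): Centre of the handwheel's rim, on its vertical axis, 85.5 mm above the desk. Black round rim, 62 mm outer diameter, of 10 mm round bar, three spokes; the hub, 17 mm wide, stands 12 mm above this point. It is gripped from above across its diameter at any yaw; 21 mm free below this point.
- shutter (a joint): Travel of the yellow shutter fork, m: 0.010 per rad of the handwheel. Its two tines (top at z 58 mm of the station, 24 to 34 mm either side of the port axis) lie under the collar's rim and keep it from dropping until this is above about 0.023.
- collar_grip (a point): Point on the upright axis of the filter collar, 14 mm below its top: the height to grip. Dark knurled ring, 55 mm wide, 50 mm tall, green glass on top, 0.12 kg, loose, over the port's 38 mm spigot with 1 mm play. At the start it rests on hidden pins, this point at z 96 mm of the station; after the drop at 86 (on the spring seat); home at 79 (the stop). Let go, it rises to 86.
- seat (a joint): Travel of the sprung seat ring under the collar, m, 0 free to 0.007 at its stop (collar home). The spring pushes back with 3 N at 0 and 8 N at the stop.
- port (a point): Foot of the port's axis, on the deck (z 40 mm of the station). The port's three pins, 6 mm wide, and the collar's three keyways inside, 12 mm wide, both 120 degrees apart, are out of sight. At the start the next keyway is 25 to 95 degrees of turn away in either sense; it passes over the pins in a window of about 16 degrees.
- mouse: Black computer mouse on the desk, 123 x 63 x 39 mm, loose, a bystander. Origin at the centre of its underside.
- sample_cup: Open white-grey sample cup on the desk, 45 mm wide, 38 mm tall, loose, a bystander. Origin at the centre of its underside.

How it is judged:
By the outcome, as a careful person would: the job done as asked, in the order asked, and still so for the second after the job is handed in, while the arm keeps its last pose, push and grip.
It also fails if it takes over 72 s, if anything falls off the work surface, if the arm or the gripper's body presses on something with over 40 N, if the wrist force passes 120 N, or if a joint passes its speed limit or range.

## Working session

There is one attempt and no reset: what is moved stays moved. The work goes in short steps, each a Python script; the robot and the scene stay as the last script left them, time stands still between calls to the robot, and variables do not carry over. Pictures are saved under pics/ and viewed, and the job is handed in when it is done.

```bash
mkdir -p pics; python3 - <<'E'
from rig import manip
import cv2,numpy as np
for n in("scene","top"):
    c=manip.camera(n); cv2.imwrite(f"pics/{n}0.png",c["image"][...,::-1]); print(n,c["fx"],c["fy"],c["cx"],c["cy"]);print(np.round(c["cam_to_world"],4).tolist())
print(manip.get_time(),manip.get_position(),manip.get_ee_rot(),manip.get_width())
E
```

```text
scene 476.9706496849594 476.9706496849594 315.59683878565323 242.00526647648084
[[-0.8967, -0.3316, 0.2933, 0.2048], [-0.4425, 0.6888, -0.5742, 0.5747], [-0.0116, -0.6446, -0.7644, 1.0662], [0.0, 0.0, 0.0, 1.0]]
top 486.96040998601865 486.96040998601865 320.2149411952814 236.10713128801544
[[-0.0189, -0.9857, 0.1676, 0.3883], [-0.9998, 0.02, 0.0047, -0.1332], [-0.008, -0.1675, -0.9858, 1.2663], [0.0, 0.0, 0.0, 1.0]]
0.1 [ 0.25286934 -0.57105531  0.25261304] [ 1.99196816  0.42266914 -1.99247619] 0.08507451603135839
```

View pics/scene0.png

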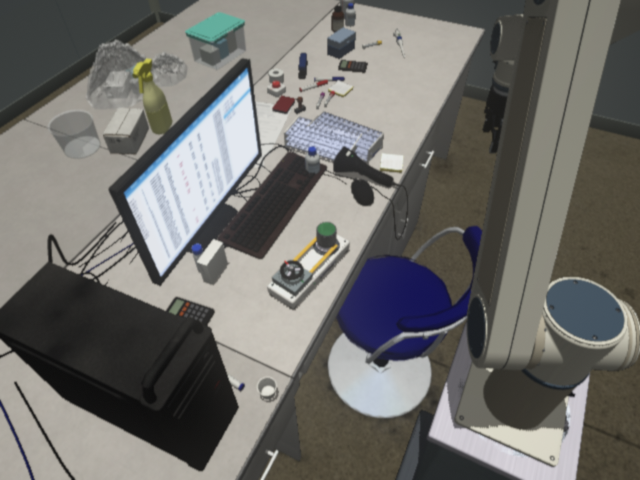

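View pics/top0.png

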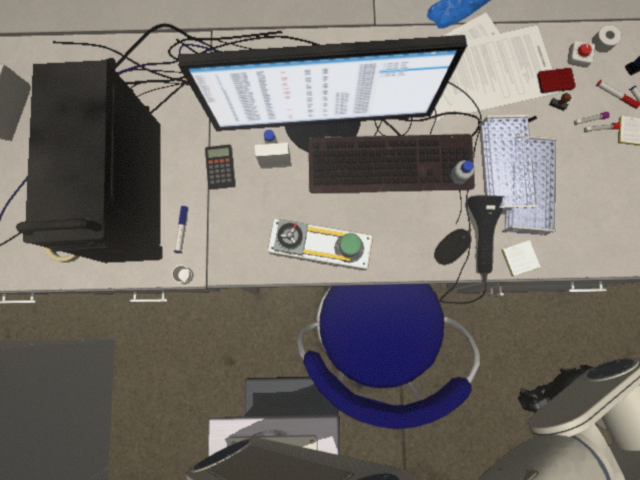

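Both views show the station: in the top view the handwheel is at about (290,234) and the green collar glass at (350,244). The mouse is at (453,246) and the cup at (183,274). I'll zoom in to measure.

```bash
python3 - <<'E'
import cv2
a=cv2.imread("pics/top0.png")[200:290,255:385]; b=cv2.imread("pics/scene0.png")[210:310,255:365]
cv2.imwrite("pics/ztop.png",cv2.resize(a,None,fx=6,fy=6,interpolation=cv2.INTER_CUBIC))
cv2.imwrite("pics/zsc.png",cv2.resize(b,None,fx=6,fy=6,interpolation=cv2.INTER_CUBIC)[:600])
E
```

```text
(no output)
```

View pics/ztop.png

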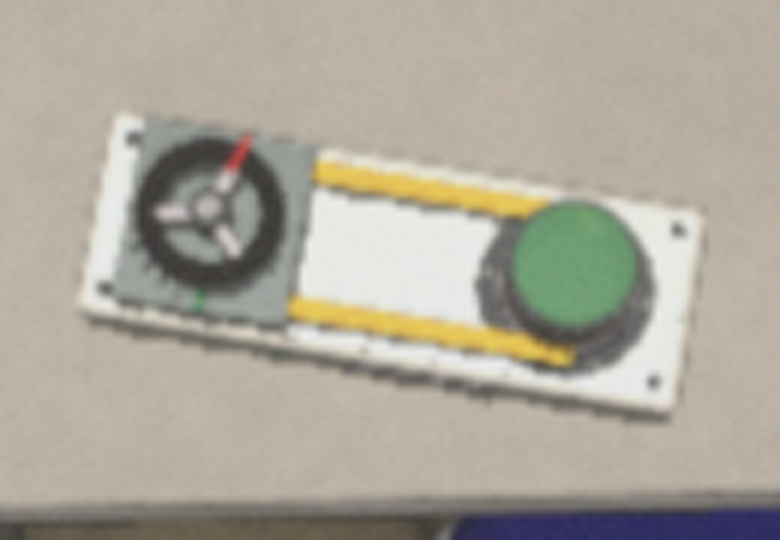

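View pics/zsc.png

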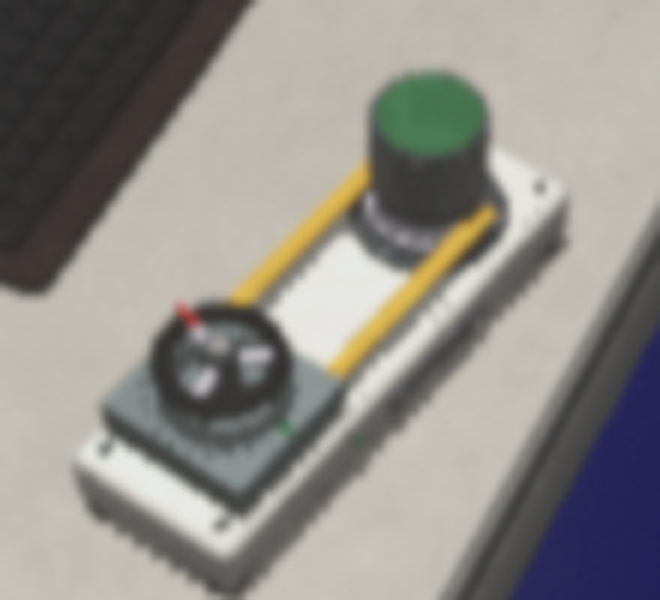

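```bash
cat > h.py <<'E'
from rig import manip
import cv2,numpy as np
from scipy.spatial.transform import Rotation as R
def ray(c,u,v,z):
    T=c["cam_to_world"]; d=T[:3,:3]@np.array([(u-c["cx"])/c["fx"],(v-c["cy"])/c["fy"],1]); o=T[:3,3]
    return o+d*(z-o[2])/d[2]
def blob(c,lo,hi,box=None,mina=4):
    im=c["image"]; hsv=cv2.cvtColor(im,cv2.COLOR_RGB2HSV); m=cv2.inRange(hsv,lo,hi)
    if box: 
        k=np.zeros_like(m); k[box[1]:box[3],box[0]:box[2]]=255; m&=k
    n,l,s,ce=cv2.connectedComponentsWithStats(m)
    r=[(int(s[i,4]),s[i,:4].tolist(),ce[i].round(2)) for i in range(1,n) if s[i,4]>=mina]
    return sorted(r,key=lambda t:-t[0]),m
E
python3 - <<'E'
from h import *
B={"scene":(255,210,365,310),"top":(255,200,385,290)}
for n in B:
    c=manip.camera(n);print(n)
    g,m=blob(c,(55,60,50),(90,255,200),B[n],2)
    for q in g[:3]: print("green",q,ray(c,*q[2],.110),ray(c,*q[2],.064))
    for q in blob(c,(0,110,80),(10,255,255),B[n],2)[0][:2]+blob(c,(170,110,80),(180,255,255),B[n],2)[0][:2]: print("red",q,ray(c,*q[2],.0885))
    bl,m=blob(c,(0,0,0),(180,255,75),B[n],30)
    for q in bl[:3]: print("dark",q,ray(c,*q[2],.0855))
c=manip.camera("top")
for p in [(118,115),(703,212),(672,404),(80,303)]: print(ray(c,255+p[0]/6,200+p[1]/6,.04))
print("hub",ray(c,255+208/6,200+207/6,.0975))
c=manip.camera("scene");print("hub s",ray(c,255+215/6,210+360/6,.0975))
E
```

```text
scene
green (182, [318, 223, 17, 13], array([326.07, 228.83])) [ 0.56679422 -0.19716131  0.11      ] [ 0.58420949 -0.23429498  0.064     ]
red (7, [285, 261, 3, 3], array([285.86, 262.29])) [ 0.61890873 -0.06455122  0.0885    ]
dark (1184, [255, 210, 41, 48], array([268.82, 227.97])) [ 0.71994563 -0.1513096   0.0855    ]
dark (187, [318, 234, 18, 14], array([326.21, 240.63])) [ 0.55742048 -0.17864167  0.0855    ]
dark (180, [280, 261, 23, 19], array([291.28, 271.54])) [ 0.59337032 -0.04626875  0.0855    ]
top
green (300, [341, 234, 20, 20], array([350.3 , 243.66])) [ 0.56495753 -0.19951215  0.11      ] [ 0.57198705 -0.20215023  0.064     ]
green (2, [288, 249, 1, 2], array([288. , 249.5])) [ 0.55380502 -0.04975943  0.11      ] [ 0.56039087 -0.04644     0.064     ]
red (9, [293, 224, 3, 4], array([294.11, 225.56])) [ 0.61612679 -0.06373349  0.0885    ]
dark (187, [278, 224, 24, 24], array([289.01, 235.75])) [ 0.59143124 -0.05074669  0.0855    ]
[ 0.64327283 -0.01102673  0.04      ]
[ 0.59602537 -0.25994181  0.04      ]
[ 0.51435722 -0.24389416  0.04      ]
[0.5622636 0.0053595 0.04     ]
hub [ 0.59242464 -0.05321101  0.0975    ]
hub s [ 0.59192576 -0.04245778  0.0975    ]
```

Measured: station yaw is about -10.7°, the wheel is at (0.5925,-0.052) and the collar at (0.566,-0.199). They are 0.149 m apart against the nominal 0.150. The pointer is about 0.27 rad past the back. Next I check the IK and the wrist range.

```bash
cat >> h.py <<'E'
def down(phi):
    x=np.array([0,0,-1.]);y=np.array([np.cos(phi),np.sin(phi),0]);return R.from_matrix(np.c_[x,y,np.cross(x,y)]).as_rotvec()
W=np.array([.5925,-.0525]); C=np.array([.5655,-.1995]); YAW=np.radians(-10.7)
E
python3 - <<'E'
from h import *
for P in (W,C):
  for d in range(-180,181,30):
    q=manip.solve_ik([*P,.09],down(np.radians(d))); print(d,None if q is None else np.round(q,3))
E
```

```text
-180 None
-150 [-0.108  0.604  1.785 -0.     0.753  2.51 ]
-120 [-0.108  0.604  1.785  0.     0.753  1.986]
-90 [-0.108  0.604  1.785 -0.     0.753  1.462]
-60 [-0.108  0.604  1.785 -0.     0.753  0.939]
-30 [-0.108  0.604  1.785 -0.     0.753  0.415]
0 [-0.108  0.604  1.785 -0.     0.753 -0.108]
30 [-0.108  0.604  1.785  0.     0.753 -0.632]
60 [-0.108  0.604  1.785 -0.     0.753 -1.156]
90 [-0.108  0.604  1.785 -0.     0.753 -1.679]
120 [-0.108  0.604  1.785 -0.     0.753 -2.203]
150 None
180 None
-180 None
-150 [-0.359  0.609  1.774 -0.     0.759  2.259]
-120 [-0.359  0.609  1.774  0.     0.759  1.735]
-90 [-0.359  0.609  1.774 -0.     0.759  1.212]
-60 [-0.359  0.609  1.774 -0.     0.759  0.688]
-30 [-0.359  0.609  1.774 -0.     0.759  0.165]
0 [-0.359  0.609  1.774 -0.     0.759 -0.359]
30 [-0.359  0.609  1.774 -0.     0.759 -0.883]
60 [-0.359  0.609  1.774 -0.     0.759 -1.406]
90 [-0.359  0.609  1.774  0.     0.759 -1.93 ]
120 [-0.359  0.609  1.774 -0.     0.759 -2.453]
150 None
180 None
```

```bash
python3 - <<'E'
from h import *
o=down(np.radians(70))
manip.command_gripper(.085,40)
manip.move_to([*W,.20],o); print(manip.get_time(),manip.get_contact_force(),manip.get_torque())
c=manip.camera("top"); cv2.imwrite("pics/t1.png",cv2.resize(c["image"][170:300,240:400,::-1],None,fx=4,fy=4))
manip.servo_line([*W,.084],o,rate=.1)
print(manip.get_time(),manip.get_position(),manip.get_contact_force())
manip.command_gripper(.055,40)
print(manip.get_time(),manip.get_width(),manip.get_contact_force(),manip.get_torque(),manip.get_position())
c=manip.camera("scene"); cv2.imwrite("pics/s1.png",cv2.resize(c["image"][200:320,240:380,::-1],None,fx=5,fy=5))
E
```

```text
2.7417 [-0.097672    0.07411123  0.01717187] [-0.02503016 -0.02710307  0.00499771]
4.1 [ 0.59303756 -0.05252899  0.08467326] [-0.90388214  0.92914708  0.1376761 ]
4.4583 0.05973449545969547 [-1.05549147  3.97035292  5.91826464] [ 1.13759822 -0.07804874 -0.00644844] [ 0.59328818 -0.05173124  0.08517493]
```

View pics/s1.png

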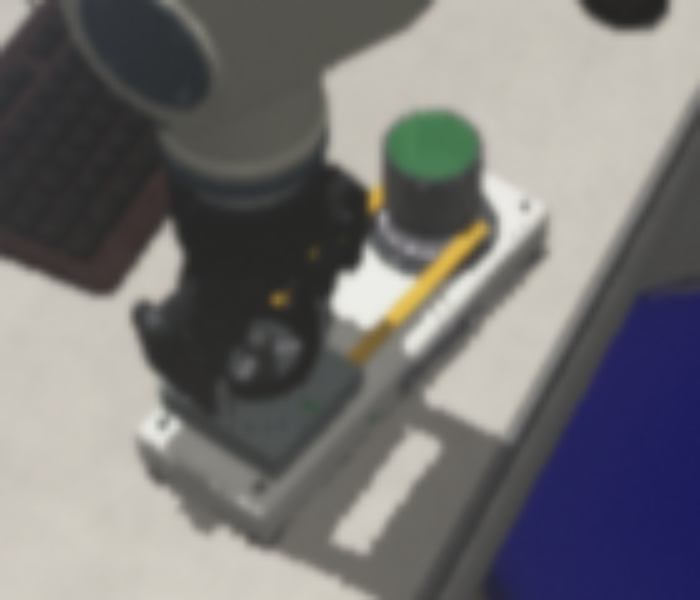

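View pics/t1.png

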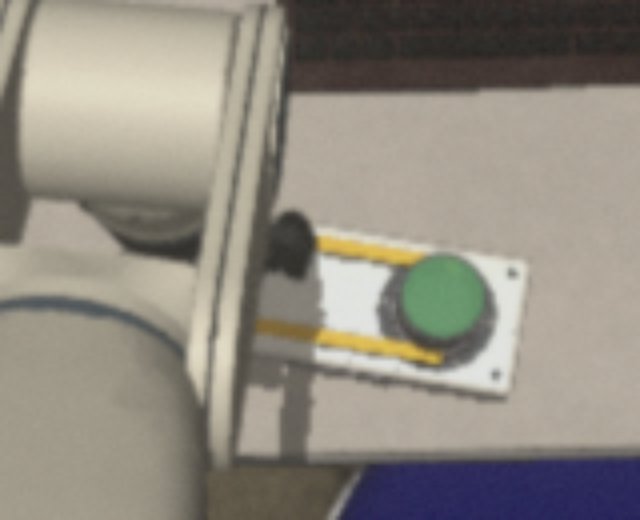

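The rim is gripped: width is about 60 mm and forces are small. The scene view shows the fingers either side of the rim at about (230,350). Now cranking with the last joint only.

```bash
python3 - <<'E'
from h import *
q0=np.array(manip.get_joint_positions()); print(q0)
o=q0.copy()
for k in range(1,8):
    q=o.copy(); q[5]=o[5]+k*.41
    manip.set_joints(q)
    print(round(manip.get_time(),2),round(manip.get_joint_positions()[5]-o[5],3),round(manip.get_width(),4),np.round(manip.get_contact_force(),1),np.round(manip.get_torque(),2),np.round(manip.get_position(),4))
    if np.linalg.norm(manip.get_contact_force())>35: break
c=manip.camera("scene"); cv2.imwrite("pics/s2.png",cv2.resize(c["image"][200:320,240:380,::-1],None,fx=5,fy=5))
E
```

```text
[-0.10753588  0.61183741  1.78552709  0.00187563  0.74238611 -1.33009203]
4.98 0.406 0.0596 [ 2.1  5.1 -1.7] [ 1.11 -0.52 -0.08] [ 0.5937 -0.0511  0.0853]
5.46 0.816 0.0598 [ 3.5  8.  -4.5] [ 1.37 -0.9  -0.12] [ 0.5943 -0.0507  0.0853]
5.93 1.226 0.0595 [ 6.8  8.6 -6.3] [ 1.45 -1.26 -0.07] [ 0.5951 -0.0505  0.0854]
6.41 1.636 0.0599 [ 9.9  8.5 -9.1] [ 1.21 -1.63 -0.03] [ 0.5958 -0.0507  0.0854]
6.88 2.046 0.0599 [ 11.    5.7 -12. ] [ 0.75 -1.84 -0.1 ] [ 0.5965 -0.0511  0.0854]
7.36 2.456 0.0597 [ 11.8   3.  -12.5] [ 0.17 -2.05 -0.07] [ 0.5969 -0.0518  0.0855]
7.83 2.866 0.0597 [ 13.1  -0.7 -13.2] [-0.74 -1.89 -0.13] [ 0.5969 -0.0526  0.0855]
```

View pics/s2.png

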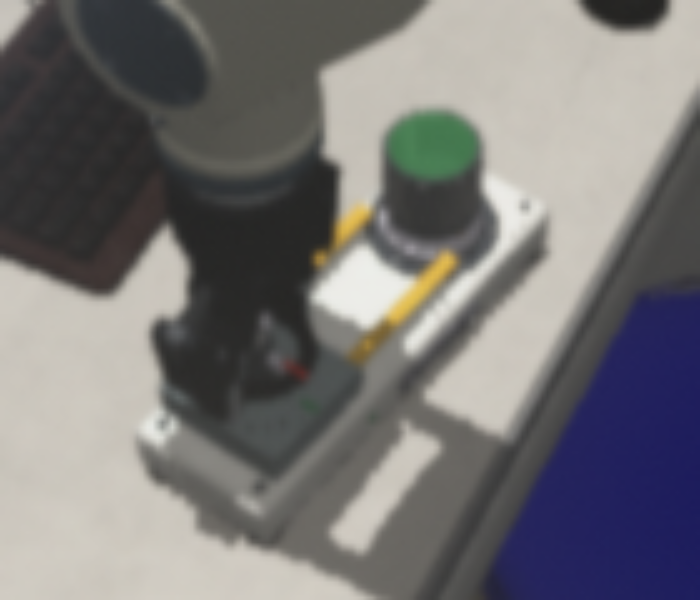

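The pointer has swung round to the front, with its tip at (305,375), and the fork tines have drawn back. I release, back off and measure the angle with a clear view.

```bash
python3 - <<'E'
from h import *
manip.command_gripper(.085)
p=manip.get_position(); manip.servo_line([p[0],p[1],.19],rate=.15)
manip.move_to([*C+[.0,-.06],.24],down(np.radians(60)))
print(manip.get_time())
for n,b in (("scene",(255,210,365,310)),("top",(255,200,385,290))):
    c=manip.camera(n)
    cv2.imwrite(f"pics/{n}3.png",cv2.resize(c["image"][200:300,250:370,::-1],None,fx=5,fy=5,interpolation=cv2.INTER_CUBIC))
    for q in blob(c,(0,110,80),(10,255,255),b,2)[0][:2]: print(n,"red",q,ray(c,*q[2],.0885))
    for q in blob(c,(50,60,40),(90,255,220),b,1)[0][:3]: print("green",q,ray(c,*q[2],.064))
E
```

```text
11.6833
scene red (9, [298, 273, 4, 3], array([299.33, 273.89])) [ 0.57025141 -0.04671846  0.0885    ]
green (182, [318, 223, 17, 13], array([326.07, 228.83])) [ 0.58420949 -0.23429498  0.064     ]
top red (11, [286, 243, 3, 5], array([287.  , 244.73])) [ 0.56871905 -0.04585228  0.0885    ]
green (2, [288, 249, 1, 2], array([288. , 249.5])) [ 0.56039087 -0.04644     0.064     ]
```

View pics/scene3.png

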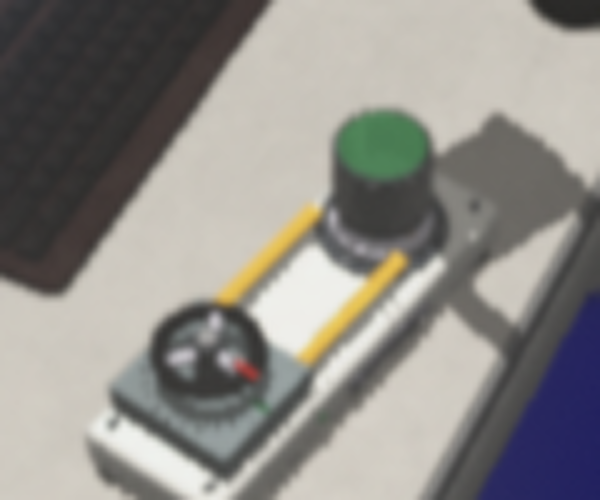

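View pics/top3.png

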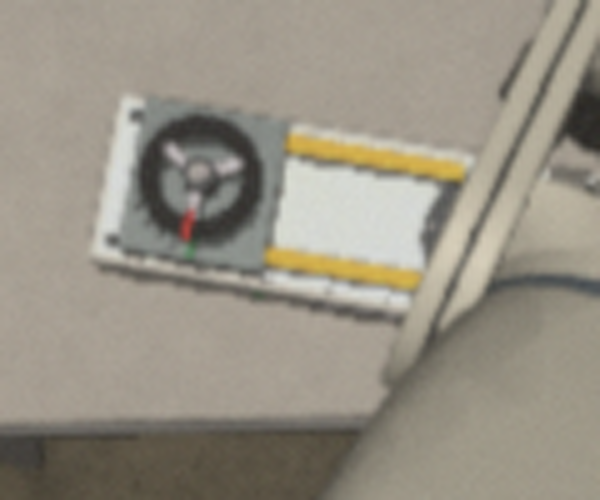

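```bash
python3 - <<'E'
from h import *
from scipy import ndimage
def sub(im,w): 
    v,u=np.mgrid[:im.shape[0],:im.shape[1]]; return (w*u).sum()/w.sum(),(w*v).sum()/w.sum()
for n,b in (("top",(275,218,306,254)),("scene",(278,258,308,290))):
    c=manip.camera(n); im=c["image"].astype(float); k=np.zeros(im.shape[:2]); k[b[1]:b[3],b[0]:b[2]]=1
    r=im[...,0]-np.maximum(im[...,1],im[...,2]); r=np.where((r>15)&(k>0),r,0)
    g=im[...,1]-np.maximum(im[...,0],im[...,2]); g=np.where((g>15)&(k>0),g,0)
    d=((im.max(2)<75)&(k>0)).astype(np.uint8)
    cs,_=cv2.findContours(d,cv2.RETR_EXTERNAL,cv2.CHAIN_APPROX_NONE); m=max(cs,key=cv2.contourArea)
    e=cv2.fitEllipse(cv2.convexHull(m))
    W_=ray(c,*e[0],.0855); Rd=ray(c,*sub(im,r),.0885); G=ray(c,*sub(im,g),.0645)
    a=lambda v:np.degrees(np.arctan2(v[1],v[0]))
    print(n,"ell",e,"wheel",W_[:2].round(4),"red",Rd[:2].round(4),"grn",G[:2].round(4),"ang red",a(Rd-W_).round(1),"grn",a(G-W_).round(1),"grn-red",a(G-Rd).round(1))
E
```

```text
top ell ((289.6113586425781, 235.2353973388672), (23.998687744140625, 24.54388427734375), 16.88105010986328) wheel [ 0.5927 -0.0522] red [ 0.5654 -0.0557] grn [ 0.5591 -0.0453] ang red -172.7 grn 168.3 grn-red 121.1
scene ell ((290.3115234375, 270.5128479003906), (18.616491317749023, 19.85777473449707), 70.69305419921875) wheel [ 0.5972 -0.0481] red [ 0.5811 -0.0587] grn [ 0.5626 -0.0449] ang red -146.6 grn 174.7 grn-red 143.4
```

```bash
python3 - <<'E'
from h import *
for n,b in (("top",(280,236,294,250)),("scene",(293,268,306,279))):
    c=manip.camera(n); im=c["image"].astype(float)[b[1]:b[3],b[0]:b[2]]
    r=im[...,0]-np.maximum(im[...,1],im[...,2]); r[r<35]=0
    v,u=np.mgrid[b[1]:b[3],b[0]:b[2]]; p=((r*u).sum()/r.sum(),(r*v).sum()/r.sum())
    print(n,p,int((r>0).sum()),[ray(c,*p,z)[:2].round(4) for z in (.0855,.0885,.0905)])
    ys,xs=np.nonzero(r); P=np.array([ray(c,x+b[0],y+b[1],.0885)[:2] for x,y in zip(xs,ys)]); w=r[ys,xs]
    d=P-np.average(P,axis=0,weights=w); ev,V=np.linalg.eigh((d*w[:,None]).T@d); print("axis",np.degrees(np.arctan2(V[1,1],V[0,1])))
E
```

```text
top (np.float64(287.00656455142234), np.float64(244.56345733041576)) 14 [array([ 0.5696, -0.0456]), array([ 0.5691, -0.0459]), array([ 0.5688, -0.046 ])]
axis 164.91459357138413
scene (np.float64(298.95990566037733), np.float64(273.52830188679246)) 14 [array([ 0.5728, -0.0492]), array([ 0.5716, -0.0473]), array([ 0.5709, -0.046 ])]
axis 161.2202143922627
```

The pointer is on the green mark within about 2–3° and the tines are withdrawn. Now the collar.

```bash
python3 - <<'E'
from h import *
o=down(np.radians(60))
manip.move_to([*C,.19],o); print(manip.get_time(),np.round(manip.get_contact_force(),2),manip.get_position())
manip.servo_line([*C,.097],o,rate=.1)
print(np.round(manip.get_contact_force(),2),manip.get_position())
manip.command_gripper(.045,60)
print(manip.get_time(),manip.get_width(),np.round(manip.get_contact_force(),2),np.round(manip.get_torque(),2),manip.get_position())
c=manip.camera("scene"); cv2.imwrite("pics/s4.png",cv2.resize(c["image"][180:300,250:390,::-1],None,fx=5,fy=5))
E
```

```text
12.3917 [-0.2  -0.37 -0.01] [ 0.56522136 -0.198562    0.1892726 ]
[-0.54  0.24 -0.21] [ 0.56600761 -0.19970698  0.09763517]
13.8667 0.05441563165642513 [-1.36  0.71  5.47] [-0.1   0.28 -0.02] [ 0.56582448 -0.19973847  0.09798627]
```

View pics/s4.png

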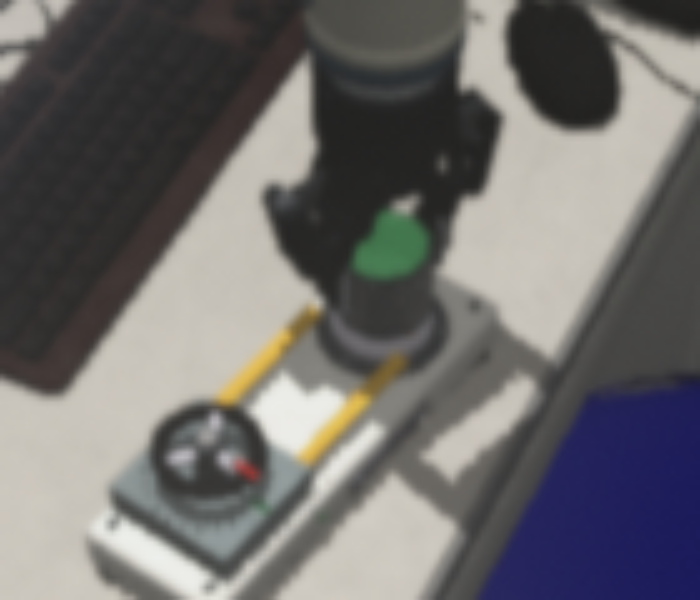

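```bash
python3 - <<'E'
from h import *
z=.0945
manip.servo_line([*C,z],down(np.radians(60)),rate=.02)
f0=manip.get_contact_force(); print("press",np.round(f0,1),manip.get_position(),manip.get_torque().round(2) if hasattr(manip.get_torque(),'round') else 0)
for d in range(54,-60,-6):
    q=manip.solve_ik([*C,z],down(np.radians(d))); manip.set_joints(q)
    f=np.array(manip.get_contact_force()); p=manip.get_position(); m=manip.get_torque()
    print(d,round(manip.get_time(),2),f.round(1),np.round(m,2),round(p[2],4),round(manip.get_width(),4))
    if f[2]<f0[2]*.4 or abs(m[2])>1.0 or np.linalg.norm(f)>35: break
E
```

```text
press [-7.4  2.2 25.2] [ 0.5660926 -0.1998767  0.0976567] [ 0.28  1.42 -0.  ]
54 14.44 [-5.5  1.8 21.5] [ 0.25  0.95 -0.31] 0.0977 0.0543
48 14.69 [-4.1  1.9 21.9] [ 0.3   0.89 -0.3 ] 0.0977 0.0544
42 14.94 [-4.9  1.6 21.2] [ 0.31  0.89 -0.27] 0.0977 0.054
36 15.19 [-5.   0.8 22.3] [ 0.3   0.91 -0.35] 0.0977 0.0536
30 15.44 [-4.6  2.8 21.8] [ 0.3   0.98 -0.34] 0.0977 0.0542
24 15.69 [-4.6  1.9 21.1] [ 0.35  0.88 -0.21] 0.0976 0.054
18 15.94 [-2.3  1.4 18.2] [ 0.26  0.7  -0.2 ] 0.0973 0.0537
12 16.19 [ 0.9  1.  -0.2] [ 0.17 -0.18 -0.03] 0.095 0.0543
```

Vertical force vanished and z dropped between 18° and 12°, so the keyways are over the pins. I turn 5° more to centre in the window, then push down in steps.

```bash
python3 - <<'E'
from h import *
o=down(np.radians(7))
q=manip.solve_ik([*C,.0945],o); manip.set_joints(q)
print(np.round(manip.get_contact_force(),1),np.round(manip.get_torque(),2))
for z in (.092,.090,.088,.086,.084,.0825,.081,.080,.079,.078):
    manip.servo_line([*C,z],o,rate=.03)
    f=np.array(manip.get_contact_force()); p=manip.get_position()
    print(z,round(manip.get_time(),2),f.round(1),np.round(manip.get_torque(),2),round(p[2],4),round(manip.get_width(),4))
    if np.linalg.norm(f)>24: break
c=manip.camera("scene"); cv2.imwrite("pics/s5.png",cv2.resize(c["image"][180:300,250:390,::-1],None,fx=5,fy=5))
E
```

```text
[ 0.8  0.4 -0.6] [ 0.26 -0.25 -0.  ]
0.092 16.69 [ 3.5  1.1 -2.1] [ 0.35 -0.49 -0.03] 0.0917 0.054
0.09 16.94 [ 3.5  1.7 -2.1] [ 0.38 -0.64 -0.06] 0.0899 0.0544
0.088 17.19 [4.7 3.2 0.2] [ 0.44 -0.66  0.  ] 0.0881 0.0539
0.086 17.44 [4.4 3.6 2.7] [ 0.47 -0.57  0.02] 0.0862 0.0536
0.084 17.69 [3.2 2.6 3.8] [ 0.47 -0.64 -0.01] 0.0842 0.054
0.0825 17.94 [2.5 3.5 4.5] [ 0.55 -0.53 -0.  ] 0.0829 0.0539
0.081 18.19 [2.9 4.6 6.5] [ 0.51 -0.49 -0.  ] 0.0814 0.054
0.08 18.44 [ 1.2  4.  12.2] [ 0.71 -0.17 -0.03] 0.081 0.0543
0.079 18.69 [-1.3  6.2 20.6] [0.82 0.3  0.01] 0.0809 0.054
0.078 18.94 [-3.4  6.2 29. ] [ 0.98  0.83 -0.02] 0.0808 0.0541
```

View pics/s5.png

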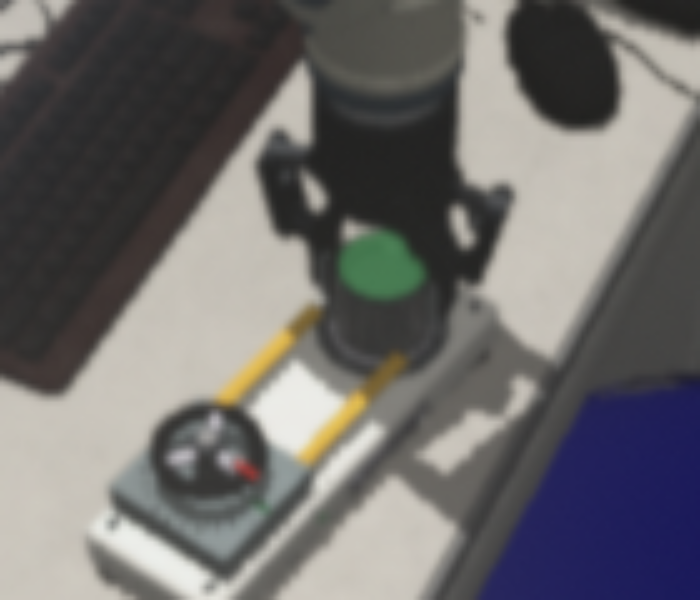

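Travel was 0.0977 → 0.0808, or 16.9 mm against the 17 mm expected, with a hard stop after the spring ramp. I ease the push to about 20 N, check that it holds, confirm the bystanders haven't moved, and hand in.

```bash
python3 - <<'E'
from h import *
manip.servo_line([*C,.079],down(np.radians(7)),rate=.03); manip.hold(1.0)
f=np.array(manip.get_contact_force());print(manip.get_time(),f.round(1),manip.get_position(),manip.get_width())
a=cv2.imread("pics/scene0.png"); b=manip.camera("scene")["image"][...,::-1]
for n,(x0,y0,x1,y1) in dict(mouse=(350,178,374,206),cup=(252,372,282,408)).items(): print(n,np.abs(a[y0:y1,x0:x1].astype(int)-b[y0:y1,x0:x1]).mean())
if 12<f[2]<35 and manip.get_position()[2]<.0813: manip.sign_off(); print("signed off")
E
```

```text
20.2417 [-1.5  4.5 20.4] [ 0.56588438 -0.19961086  0.08091732] 0.053852990704293856
mouse 5.2415674603174605
cup 6.558641975308642
the job is handed in; nothing more can be done
signed off
```

The shutter is open, the filter collar is held fully home on the port, and the job is handed in at about 20 s.

- **Handwheel:** I gripped the rim across its diameter and turned it 2.87 rad clockwise. Pictures from both cameras then showed the red pointer at the green mark and the fork tines withdrawn. My angle estimates disagreed slightly: they put the pointer between 0° and about 4° past the mark, best guess about 2°. I left it there.
- **Collar:** I turned it clockwise under a light push. The keyways dropped over the pins after about 45° of turn, and I pushed the collar down against the spring to a hard stop. It travelled 16.9 mm against the 17 mm expected. After holding for 1 s it was still within 0.1 mm of the stop, gripped and pressed with about 20 N.
- **Mouse and sample cup:** The arm never went near either. The before/after image differences were small (about 5–6 grey levels). I did not check that against the camera's noise level, so it is weaker evidence than the arm's path.

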